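# Clear the weld studs and hold the angle gauge on the rough one

## Robot

A 6-joint arm with a two-finger parallel gripper is mounted at the origin on the work surface. World frame = base frame: x ahead of the robot, y to its left, z up, the work surface at z = 0. Lengths are in m, angles in rad, forces in N, time in s.
With the tool pointing down it reaches from about 0.4 to 0.825 m from the base axis. Payload 7 kg.
Tool frame: the origin (TCP) lies on the mounting face of the last link; the fingertips stand 178 mm ahead of it and the grasp point (between the pads) lies 159 mm ahead of it; z points along the fingers, y is the direction in which the jaws open and shut (so a half turn about z gives the same grasp; the last joint's range is limited). The gripper opens to 88 mm and grips with 3 to 60 N. Pads are 19 mm wide; open, the fingers measure 130 mm over their backs; the gripper's body (78 mm by 193 mm) begins 47 mm behind the grasp point.
Start: joints at [-0.888, 0.359, 0.012, 0, -1.224, -0.288], TCP at [0.26, -0.623, 0.405] pointing down, gripper open.
Joint ranges: [-3.07, 3.07], [-1.43, 2.12], [-1.02, 1.25], [-3.03, 1.67], [-3.05, -0], [-3.03, 3.03]. Speed limits (rad/s): [2.39, 2.39, 3.01, 3.14, 3.14, 3.14].

## Interface

Orientations are given as [roll, pitch, yaw] about the fixed x, y, z axes, in that order (R = Rz(yaw) Ry(pitch) Rx(roll)).
In Python, from station import * gives the robot as it stands.
- The arm moves only by the tool arm_command, never from a script. Its argument "targets" is a list of rows, each a list of 3 entries, a list of its own where there are three numbers: the turn, a rotation vector about the world's x, y, z in rad, then the shift along the world's x, y, z in mm, then the closure, from 0 (fully open) to 1 (shut). In form: [[[wx, wy, wz], [tx, ty, tz], fingers], ...]. A call has 1 to 8 rows; each row shifts and turns the commanded pose from where the row before left it; what a row does not reach is not made up. A row lasts 1/10 s, in which the tool goes at most 50 mm and 8.59 degrees, less where a joint would pass 70% of its speed; a pose out of reach is approached as far as the arm can. A call with a gripper value outside its range is refused whole. The fingers move at their own pace and stop on an object; "squeeze" is the grip in N (left out, the last holds). Time passes only in rows, so rows that do not move let the fingers close. It gives the time, the measured TCP pose, the force and the opening at its end, in the units of the state.
- get_state(): the state, without advancing time (a new reading comes with each control period).
- grab_frame(name): name is "side" or "top"; returns (picture, depth): 420x560x3 uint8, red, green, blue; 420x560 float32, m along the optical axis (not along the pixel's ray), 0 where there is no reading.
- camera_params(name): a dict with "mtx" (3x3 intrinsics, pixels), "eye" and "orientation" of the camera in the world. Camera axes: x right, y down, z forward; pixel columns grow to the right and rows downward; lengths in m; the calibration is good to about 2 mm. A picture is of the moment at which its call begins. camera_params takes no time and is no camera call.
- job_done(): hands the job in, once; it reports no verdict.
The state is a dict: "t": time; "q": joint angles; "qd": joint speeds; "joint_efforts": joint torques, N m; "eef_pos": TCP position; "ee_rot": TCP orientation; "force": force on the tool from outside, world axes, zero at the start; "moment": the same for the moment, N m; "width": finger opening in m.
Only numpy, scipy, OpenCV 4.12 (cv2) and the standard library are available. Lean on these libraries where they do the work, as an engineer would, in place of code of your own. Each camera call takes 0.05 s, during which the arm holds its last target.

## Task

Take the plastic caps off the two weld studs and put each one in the bin of its own colour. Then pick up the angle gauge by its black grip, stand the middle of its foot on the rough top of the yellow-collared stud, and rock it there until its swinging black pointer settles on the green mark. Finish holding it like that, still gripped and with its foot pressed lightly on the stud, and leave the spray can, hammer and angle-iron offcut alone.

Things in the scene. Friction and masses are not known exactly. Their poses are not given: they have to be found in the camera images.
- stud_bar: Dark steel flat bar fixed on the table, 60 (x) x 200 (y) x 22 mm, origin at the centre of its underside. It carries the two studs: the yellow-collared rough one 60 mm to its -y side, the grey-collared plain one 60 mm to its +y side. The bar does not move.
- rough_stud: The stud with the yellow collar: collar 42 mm diameter, from 22 to 45 mm above the table; on it a bare steel stub 25 mm in diameter that ends in a lumpy dome of weld metal (about 13 mm radius). Origin on its axis at the top of the bar. Rigid; does not move.
- stud_top (a point): Top of the rough dome of the yellow-collared stud, on its axis, 68 mm above the table; small lumps of weld bead stand beside it, about as high.
- plain_stud: The stud with the grey collar: same collar, flat-topped steel stub 25 mm in diameter, 65 mm above the table. Origin on its axis at the top of the bar. Not to be gauged.
- cap_orange: Orange plastic cap, a cup upside down over one of the studs (either one): 39 mm outside diameter, 32 mm high, inside 33 mm wide, 27 mm deep, about 30 g. It sits loosely, its rim on the collar 45 mm above the table, and lifts straight off. Origin: centre of its rim (underside); z up.
- cap_orange_mid (a point): Middle of the orange cap, 16 mm above its origin.
- cap_blue: Blue plastic cap, same shape and size as the orange one, over the other stud. Origin: centre of its rim (underside); z up.
- cap_blue_mid (a point): Middle of the blue cap, 16 mm above its origin.
- bin_orange: Orange open bin, 120 x 120 mm, 50 mm high, walls and floor 4 mm, fixed to the table. Origin: centre of its underside.
- bin_blue: Blue open bin, same shape and size, fixed to the table. Origin: centre of its underside.
- gauge: Angle gauge, about 0.35 kg, standing upright on the table on its flat steel foot. Foot 32 (x) x 80 (y) x 10 mm; above it a round aluminium dial housing, 100 mm in diameter and 16 mm thick (x), centred 64 mm above the foot's underside, white dial on its +x face; on top a black grip tab 16 mm (x) x 26 mm (y), from 114 to 157 mm above the underside. Origin: centre of the foot's underside; z up through the grip.
- gauge_grip (a point): Point in the middle of the black grip tab, on the gauge's z axis 138 mm above the foot's underside.
- gauge_foot (a point): Centre of the foot's underside (the gauge's origin).
- pointer (a joint): Angle of the black pointer, which swings freely on a pivot along the gauge's x axis, 64 mm above the foot's underside, and hangs plumb (it swings for about a second). 0: it points straight at the foot; positive: its tip lies to the gauge's +y side. When the gauge leans its top to its own +y side by an angle (within its dial plane), this reads plus that angle.
- mark (a joint): Angle of the green mark on the dial's rim, in the same sense as the pointer's; set differently every time and stiff, it keeps its place. The pointer is on the mark when both read the same, that is with the top of the gauge leaning to the mark's side by the mark's angle.
- pointer_tip (a point): Tip of the black pointer, 40 mm from the pivot, just in front of the dial face.
- mark_mid (a point): Point of the green mark where the pointer tip should be, 40 mm from the pivot; the mark is 6 mm wide.
- spray_can: Bystander: spray can with a green band, 52 mm in diameter, 120 mm high, standing; origin at the centre of its underside.
- hammer: Bystander: hammer lying on the table, 260 mm long; x axis along the handle towards the head.
- angle_offcut: Bystander: dark angle-iron offcut, 40 x 80 mm, 40 mm high; origin at the centre of its underside.
Mind the look-alikes: they are no part of the job. What is shaped like the gauge but brown is not meant.

How it is judged:
By the outcome, as a careful person would: the job done as asked, in the order asked, and still so for the second after the job is handed in, while the arm keeps its last pose, push and grip.
It also fails if it takes over 64 s, if anything falls off the work surface, if the arm or the gripper's body presses on something with over 40 N, if the wrist force passes 120 N, or if a joint passes its speed limit or range.

## Working session

There is one attempt and no reset: what is moved stays moved. The work goes in short steps, Python scripts to look and compute and a tool call to move; the robot and the scene stay as the last step left them, time stands still between calls to the robot, and variables do not carry over. Pictures are saved under pics/ and viewed, and the job is handed in when it is done.

Besides the shell and the picture viewer there is one more tool, called after "Request:" as name([rows], argument=value, ...), one row to a line, values as JSON. arm_command: Moves the arm, as the interface text tells. Its arguments: {"type":"object","properties":{"targets":{"type":"array"},"squeeze":{"type":"number"}},"required":["targets"]}

```bash
ls; mkdir -p pics
cat > h.py <<'E'
from station import *
import numpy as np, cv2
from scipy.spatial.transform import Rotation as R
def save(n,name,img,crop=None,s=1):
    im=img if crop is None else img[crop[1]:crop[3],crop[0]:crop[2]]
    im=cv2.resize(im,None,fx=s,fy=s,interpolation=cv2.INTER_CUBIC)
    cv2.imwrite(f'pics/{name}.png',im[:,:,::-1])
E
python3 - <<'E'
from h import *
for c in ['side','top']:
    p,d=grab_frame(c); save(c,c+'0',p); np.savez(f'{c}0.npz',p=p,d=d)
    print(c,camera_params(c))
print(get_state())
E
```

```text
pics
side {'mtx': array([[431.06078402,   0.        , 286.43710862],
       [  0.        , 431.06078402, 209.79910857],
       [  0.        ,   0.        ,   1.        ]]), 'eye': array([ 0.50786851, -0.9013201 ,  0.56680773]), 'orientation': array([-2.07683142, -0.01706107, -0.07967921])}
top {'mtx': array([[479.07798456,   0.        , 288.78926642],
       [  0.        , 479.07798456, 208.76099552],
       [  0.        ,   0.        ,   1.        ]]), 'eye': array([ 0.41225199, -0.05161985,  1.44390126]), 'orientation': array([-3.04067941e+00, -1.37513397e-03, -1.56522757e+00])}
{'t': 0.1, 'q': array([-8.87926060e-01,  3.59365419e-01,  1.11469756e-02, -3.04159689e-04,
       -1.22412511e+00, -2.88070259e-01]), 'qd': array([-0.00028466, -0.00223629,  0.0022541 ,  0.00148873,  0.00046693,
       -0.00034741]), 'joint_efforts': array([-3.98854652e-03, -5.84161949e+01,  2.93752795e+01,  7.01553270e+00,
        1.02047183e-02, -6.96384245e-05]), 'eef_pos': array([ 0.25953503, -0.62292716,  0.403783  ]), 'ee_rot': array([ 3.14002794e+00, -1.65451705e-04, -2.74689608e+00]), 'force': array([ 0.13089067, -0.12373519, -0.38226797]), 'moment': array([0.03556556, 0.01946027, 0.01941773]), 'width': 0.08776674055262601}
```

View pics/side0.png

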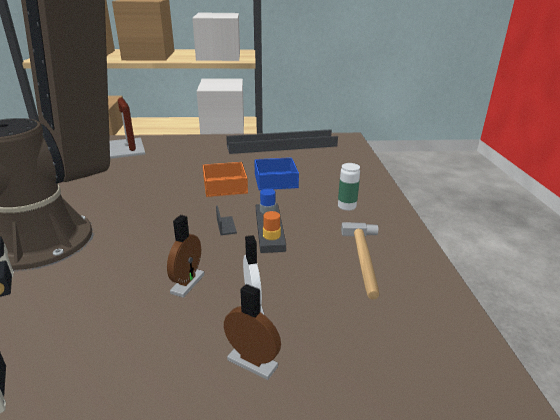

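View pics/top0.png

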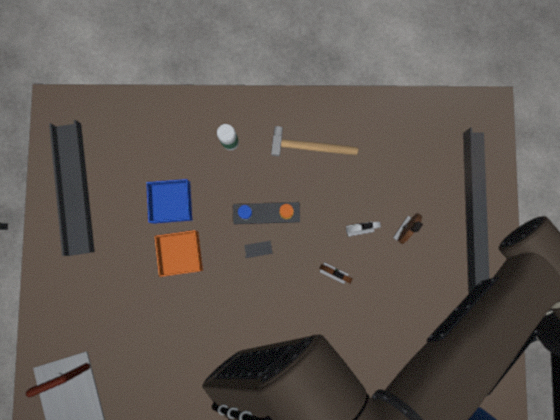

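The side view shows the orange cap on the yellow-collared stud (272,222) and the blue cap on the grey one (268,198). The aluminium gauge is edge-on at (252,275), between two brown look-alikes. In the top view it is at (362,228). Next I'll enlarge and measure.

```bash
cat >> h.py <<'E'
def cam(c):
    p=camera_params(c); return p['mtx'],np.array(p['eye']),R.from_euler('xyz',p['orientation']).as_matrix()
def px2w(c,u,v,z):  # at depth array z
    K,e,M=cam(c); u,v,z=map(np.asarray,(u,v,z))
    P=np.stack([(u-K[0,2])/K[0,0]*z,(v-K[1,2])/K[1,1]*z,z],-1)
    return P@M.T+e
def w2px(c,X):
    K,e,M=cam(c); P=(np.asarray(X)-e)@M; return np.stack([P[...,0]/P[...,2]*K[0,0]+K[0,2],P[...,1]/P[...,2]*K[1,1]+K[1,2]],-1)
def cloud(c,d,box):
    v,u=np.mgrid[box[1]:box[3],box[0]:box[2]]; z=d[box[1]:box[3],box[0]:box[2]]
    return px2w(c,u,v,z)
E
python3 - <<'E'
from h import *
t=np.load('top0.npz'); s=np.load('side0.npz')
save(0,'topcrop',t['p'],(140,110,440,300),2.6)
save(0,'sidecrop',s['p'],(190,180,330,390),2.8)
d=t['d'];p=t['p'].astype(int)
def col(box,zlo,zhi,mask=None,c='top'):
    D=d if c=='top' else s['d']; X=cloud(c,D,box)
    m=(X[...,2]>zlo)&(X[...,2]<zhi)
    if mask is not None: m&=mask(t['p'].astype(int)[box[1]:box[3],box[0]:box[2]])
    X=X[m]; 
    if len(X)==0: print('none');return
    print(len(X),'mean',X.mean(0).round(4),'med z',np.median(X[:,2]).round(4),'min',X.min(0).round(3),'max',X.max(0).round(3),'rect',cv2.minAreaRect((X[:,:2]*1000).astype(np.float32)))
for n,b,lo,hi in [('bluecap',(233,200,258,224),.065,.09),('orcap',(275,200,300,224),.065,.09),('bar',(225,195,310,230),.012,.03),('binb',(140,172,200,230),.03,.07),('bino',(148,222,210,282),.03,.07),('gauge top',(340,210,390,245),.14,.18),('gauge all',(340,210,390,245),.005,.2),('housing',(340,210,390,245),.03,.13),('foot',(340,210,390,245),.006,.015),('offcut',(240,235,280,262),.01,.06),('can',(210,115,245,155),.05,.2)]:
    print(n,end=' ');col(b,lo,hi)
E
```

```text
bluecap 142 mean [0.5432 0.0756 0.0757] med z 0.0763 min [0.526 0.058 0.066] max [0.561 0.093 0.082] rect ((543.7345581054688, 75.74943542480469), (35.07456588745117, 35.347110748291016), 0.13618914783000946)
orcap 144 mean [ 0.5472 -0.0444  0.0755] med z 0.0758 min [ 0.53  -0.062  0.065] max [ 0.565 -0.024  0.083] rect ((547.0142822265625, -43.25517272949219), (34.98613739013672, 37.520381927490234), 0.7709038853645325)
bar 997 mean [0.5442 0.0144 0.0205] med z 0.0206 min [ 0.513 -0.083  0.012] max [0.577 0.114 0.03 ] rect ((545.7787475585938, 15.503738403320312), (60.79624557495117, 198.5699462890625), 2.1687707901000977)
binb 383 mean [0.5791 0.3065 0.0442] med z 0.0458 min [0.513 0.239 0.03 ] max [0.641 0.369 0.056] rect ((577.4771728515625, 304.494384765625), (121.18405151367188, 123.16445922851562), 4.6250319480896)
bino 354 mean [0.4283 0.2756 0.0449] med z 0.0469 min [0.359 0.205 0.03 ] max [0.514 0.356 0.056] rect ((443.3067626953125, 279.93170166015625), (160.8371124267578, 131.0215301513672), 8.415861129760742)
gauge top 63 mean [ 0.5002 -0.2647  0.1541] med z 0.1547 min [
[... 517 characters left out ...]
4.1820983886719), (22.186866760253906, 98.86396789550781), 10.558758735656738)
foot 86 mean [ 0.4963 -0.2682  0.0092] med z 0.0091 min [ 0.456 -0.351  0.006] max [ 0.547 -0.216  0.014] rect ((502.16943359375, -283.44659423828125), (83.36320495605469, 123.2289047241211), 8.933939933776855)
offcut 61 mean [0.4237 0.0369 0.0335] med z 0.0376 min [ 0.412 -0.001  0.01 ] max [0.46  0.077 0.045] rect ((434.2719421386719, 39.57963562011719), (36.294334411621094, 77.23957824707031), 12.273893356323242)
can 354 mean [0.7577 0.126  0.1069] med z 0.117 min [0.737 0.103 0.05 ] max [0.786 0.153 0.125] rect ((761.4791259765625, 128.00222778320312), (49.406219482421875, 48.57977294921875), 81.1191635131836)
```

```bash
ls -la pics
```

```text
total 1424
drwxr-xr-x 2 agent agent   4096 Dec  6 07:33 .
drwxr-xr-x 3 agent agent   4096 Dec  6 07:32 ..
-rw-r--r-- 1 agent agent 366846 Dec  6 07:32 side0.png
-rw-r--r-- 1 agent agent 257845 Dec  6 07:33 sidecrop.png
-rw-r--r-- 1 agent agent 388607 Dec  6 07:32 top0.png
-rw-r--r-- 1 agent agent 431472 Dec  6 07:33 topcrop.png
```

View pics/topcrop.png

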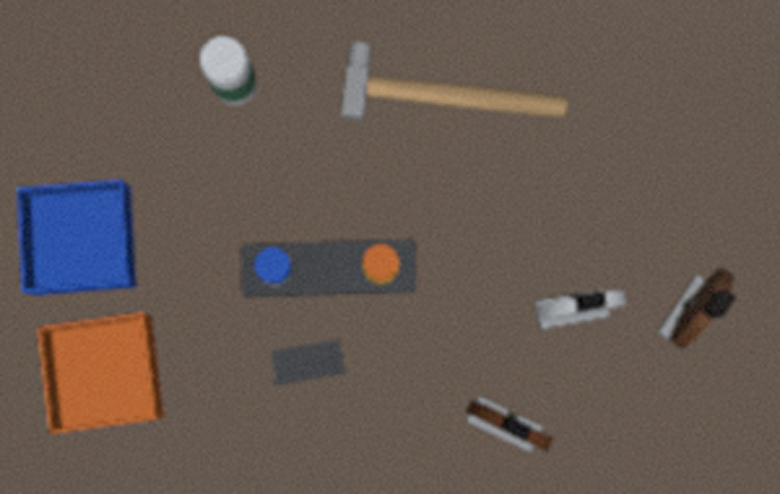

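View pics/sidecrop.png

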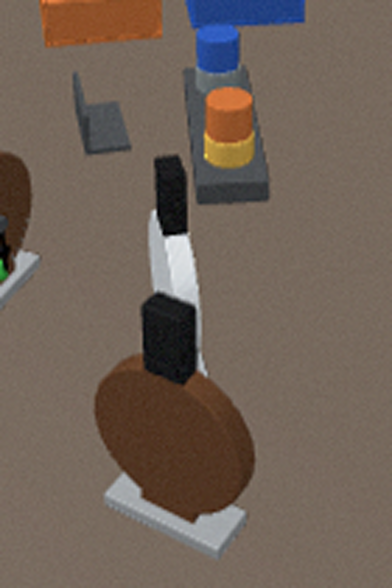

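Run:
```python
from h import *
t=np.load('top0.npz'); s=np.load('side0.npz')
save(0,'gz',np.hstack([cv2.resize(s['p'][230:325,232:276],(352,760-0)),cv2.resize(t['p'][208:246,338:388],(440,334)).repeat(1,0)[0:334] if 0 else cv2.copyMakeBorder(cv2.resize(t['p'][208:246,338:388],(440,334)),0,426,0,0,cv2.BORDER_CONSTANT)]),None,.75)
```

```text
(no output)
```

View pics/gz.png

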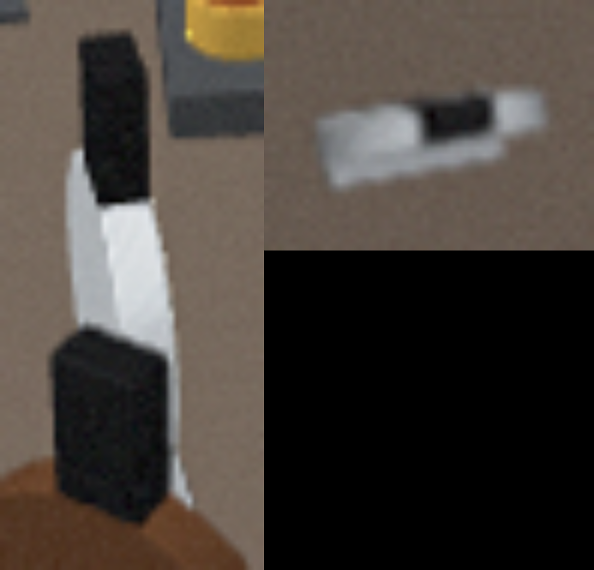

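The gauge is nearly edge-on and shows a plain grey side towards -x, so I can't tell yet which way the dial faces. I'll start with the orange cap.

Request:
arm_command([
  [[0,0,-0.014],[18,36,0],0],
  [[0,0,-0.014],[18,36,0],0],
  [[0,0,-0.014],[18,36,0],0],
  [[0,0,-0.014],[18,36,0],0],
  [[0,0,-0.014],[18,36,0],0],
  [[0,0,-0.014],[18,36,0],0],
  [[0,0,-0.014],[18,36,0],0],
  [[0,0,-0.014],[18,36,0],0],
], squeeze=15)

```text
t: 0.9
eef_pos: [0.4039, -0.3335, 0.4045]
ee_rot: [3.141, -0.0, -2.859]
force: [0.2, 0.3, 0.9]
width: 0.0876
```

Request:
arm_command([
  [[0,0,-0.014],[18,36,0],0],
  [[0,0,-0.014],[18,36,0],0],
  [[0,0,-0.014],[18,36,0],0],
  [[0,0,-0.014],[18,36,0],0],
  [[0,0,-0.014],[18,36,0],0],
  [[0,0,-0.014],[18,36,0],0],
  [[0,0,-0.014],[18,36,0],0],
  [[0,0,-0.014],[18,36,0],0],
])

```text
t: 1.7
eef_pos: [0.5479, -0.0454, 0.4045]
ee_rot: [3.142, -0.0, -2.971]
force: [0.7, -0.5, 0.2]
width: 0.0877
```

Request:
arm_command([
  [[0,0,0],[0,1,-40],0],
  [[0,0,0],[0,0,-40],0],
  [[0,0,0],[0,0,-40],0],
  [[0,0,0],[0,0,-30],0],
  [[0,0,0],[0,0,-20],0],
  [[0,0,0],[0,0,-8],0],
  [[0,0,0],[0,0,0],0.6],
], squeeze=15)

```text
t: 2.4
eef_pos: [0.5473, -0.0461, 0.2257]
ee_rot: [-3.141, -0.002, -2.971]
force: [0.7, 0.6, 0.3]
width: 0.0838
```

Request:
arm_command([
  [[0,0,0],[0,0,0],0.7],
  [[0,0,0],[0,0,0],0.7],
  [[0,0,0],[0,0,0],0.7],
  [[0,0,0],[0,0,0],0.7],
  [[0,0,0],[0,0,0],0.7],
])

```text
t: 2.9
eef_pos: [0.5477, -0.0461, 0.2271]
ee_rot: [3.142, 0.001, -2.971]
force: [-0.0, 0.7, 0.2]
width: 0.0449
```

Request:
arm_command([
  [[0,0,0],[0,0,0],0.7],
  [[0,0,0],[0,0,0],0.7],
  [[0,0,0],[0,0,10],0.7],
  [[0,0,0],[0,0,30],0.7],
  [[0,0,0],[0,0,40],0.7],
])

```text
t: 3.4
eef_pos: [0.5469, -0.0462, 0.3064]
ee_rot: [-3.141, -0.004, -2.971]
force: [1.0, 0.0, -0.3]
width: 0.039
```

Run:
```python
from h import *
p,d=grab_frame('side'); save(0,'c1',p,(150,80,400,300),2.8); print(get_state()['width'],get_state()['t'])
```

```text
0.03929102959906765 3.45
```

View pics/c1.png

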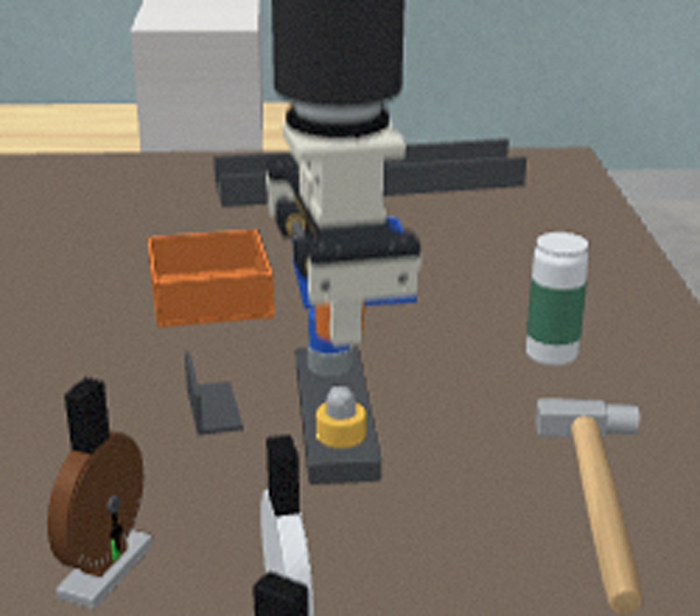

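The orange cap is held and clear, and the rough dome is visible at (340,395) in the crop. Now the bin centres.

Run:
```python
from h import *
t=np.load('top0.npz')
for u,v in [(178.6,253.5),(169.2,201.2)]:
    # intersect ray with z=0.03
    a=px2w('top',u,v,1.); e=cam('top')[1]; r=a-e; print(e+r*((0.045-e[2])/r[2]))
```

```text
[0.42138402 0.26677905 0.045     ]
[0.57423557 0.29878962 0.045     ]
```

Request:
arm_command([
  [[0,0,0],[-10,25,5],0.7],
  [[0,0,0],[-16,40,5],0.7],
  [[0,0,0],[-16,40,0],0.7],
  [[0,0,0],[-16,40,0],0.7],
  [[0,0,0],[-16,40,0],0.7],
  [[0,0,0],[-16,40,0],0.7],
  [[0,0,0],[-16,40,0],0.7],
  [[0,0,0],[-16,38,0],0.7],
])

```text
t: 4.25
eef_pos: [0.4247, 0.2585, 0.3174]
ee_rot: [3.141, 0.001, -2.971]
force: [0.6, -0.1, -0.5]
width: 0.0389
```

Request:
arm_command([
  [[0,0,0],[-4,10,-30],0.7],
  [[0,0,0],[0,0,-40],0.7],
  [[0,0,0],[0,0,-24],0.7],
  [[0,0,0],[0,0,0],0.4],
  [[0,0,0],[0,0,0],0.4],
  [[0,0,0],[0,0,0],0.4],
])

```text
t: 4.85
eef_pos: [0.4222, 0.2675, 0.2243]
ee_rot: [3.14, 0.002, -2.971]
force: [-0.4, 0.2, -0.3]
width: 0.052
```

Request:
arm_command([
  [[0,0,0],[0,0,15],0.4],
  [[0,0,0],[0,0,40],0.2],
  [[0,0,0],[0,0,40],0],
  [[0,0,0],[17,-30,0],0],
  [[0,0,0],[17,-30,0],0],
])

```text
t: 5.35
eef_pos: [0.4562, 0.207, 0.3214]
ee_rot: [3.138, 0.006, -2.969]
force: [0.5, 0.1, -0.6]
width: 0.0793
```

Run:
```python
from h import *
p,d=grab_frame('side'); save(0,'c2',p,(150,80,400,300),2.8); s=get_state();print(s['width'],s['t'],s['eef_pos'])
```

```text
0.08279535989461904 5.4 [0.45715798 0.20347668 0.32039951]
```

View pics/c2.png

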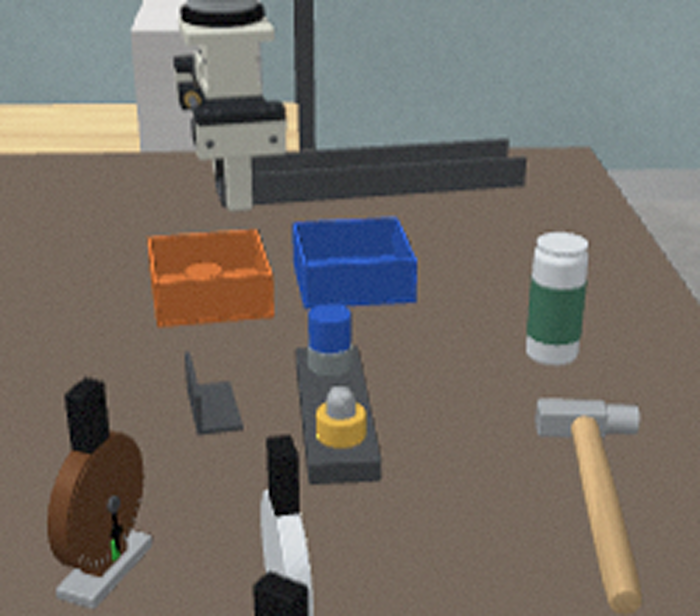

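The orange cap lies in the orange bin, at (205,270) in the crop. Next the blue cap.

Request:
arm_command([
  [[0,0,0],[22,-32,0],0],
  [[0,0,0],[22,-32,0],0],
  [[0,0,0],[22,-32,0],0],
  [[0,0,0],[20,-32,0],0],
  [[0,0,0],[0,0,-35],0],
  [[0,0,0],[0,0,-35],0],
  [[0,0,0],[0,0,-18],0],
  [[0,0,0],[0,0,-6],0],
])

```text
t: 6.2
eef_pos: [0.5414, 0.0784, 0.2232]
ee_rot: [-3.141, -0.001, -2.972]
force: [-0.7, 0.5, -0.3]
width: 0.0878
```

Request:
arm_command([
  [[0,0,0],[0,0,0],0.7],
  [[0,0,0],[0,0,0],0.7],
  [[0,0,0],[0,0,0],0.7],
  [[0,0,0],[0,0,0],0.7],
  [[0,0,0],[0,0,0],0.7],
  [[0,0,0],[0,0,0],0.7],
  [[0,0,0],[0,0,0],0.7],
  [[0,0,0],[0,0,0],0.7],
])

```text
t: 7.0
eef_pos: [0.5417, 0.0786, 0.2239]
ee_rot: [-3.141, -0.0, -2.971]
force: [-0.0, -4.8, 2.2]
width: 0.0385
```

Request:
arm_command([
  [[0,0,0],[0,0,10],0.7],
  [[0,0,0],[0,0,30],0.7],
  [[0,0,0],[0,0,40],0.7],
  [[0,0,0],[4,30,10],0.7],
  [[0,0,0],[7,46,0],0.7],
  [[0,0,0],[7,46,0],0.7],
  [[0,0,0],[7,46,0],0.7],
  [[0,0,0],[7,46,0],0.7],
])

```text
t: 7.8
eef_pos: [0.5734, 0.295, 0.3146]
ee_rot: [3.141, 0.001, -2.971]
force: [0.9, -0.8, -0.4]
width: 0.0386
```

Request:
arm_command([
  [[0,0,0],[0,6,-30],0.7],
  [[0,0,0],[0,0,-40],0.7],
  [[0,0,0],[0,0,-20],0.7],
  [[0,0,0],[0,0,0],0.4],
  [[0,0,0],[0,0,0],0.4],
  [[0,0,0],[0,0,0],0.4],
  [[0,0,0],[0,0,15],0.4],
  [[0,0,0],[0,0,45],0.2],
])

```text
t: 8.6
eef_pos: [0.5726, 0.2981, 0.2823]
ee_rot: [-3.139, -0.005, -2.972]
force: [0.9, 1.5, -0.1]
width: 0.0564
```

Request:
arm_command([
  [[0,0,0],[0,0,45],0],
  [[0,0,0],[0,0,45],0],
  [[0,0,0],[-5,-45,20],0],
  [[0,0,0],[-5,-45,0],0],
])

```text
t: 9.0
eef_pos: [0.5639, 0.2087, 0.4004]
ee_rot: [3.138, 0.009, -2.969]
force: [0.8, -0.4, -0.9]
width: 0.0849
```

Run:
```python
from h import *
p,d=grab_frame('side'); save(0,'c3',p,(150,80,400,300),2.8); s=get_state();print(s['width'],s['t'],s['eef_pos'],s['q'])
```

```text
0.08623195930757702 9.05 [0.56199882 0.20280556 0.39887003] [ 6.73276321e-01  2.34393803e-01 -1.76612119e-01  4.64070350e-04
 -1.15443730e+00 -2.07423040e+00]
```

View pics/c3.png

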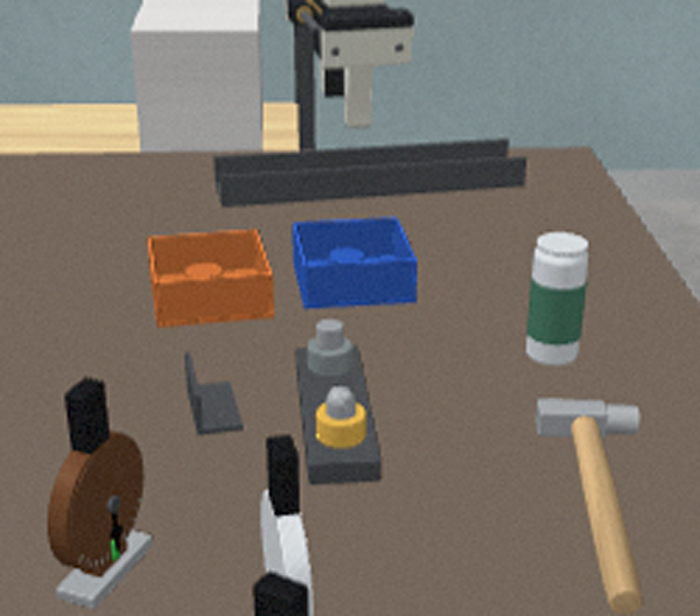

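The blue cap is in the blue bin, at (345,255) in the crop. On to the gauge.

Request:
arm_command([
  [[0,0,0],[-5,-30,0],0],
  [[0,0,0],[-5,-40,0],0],
  [[0,0,0],[-5,-40,0],0],
  [[0,0,0],[-5,-40,0],0],
  [[0,0,0],[-5,-40,0],0],
  [[0,0,0],[-5,-40,0],0],
  [[0,0,0],[-5,-40,0],0],
  [[0,0,0],[-5,-40,0],0],
])

```text
t: 9.85
eef_pos: [0.5228, -0.1028, 0.3963]
ee_rot: [-3.141, 0.004, -2.971]
force: [0.7, -1.2, -0.2]
width: 0.0876
```

Request:
arm_command([
  [[0,0,0],[-5,-40,0],0],
  [[0,0,0],[-5,-40,0],0],
  [[0,0,0],[-5,-40,0],0],
  [[0,0,0],[-5,-32,0],0],
  [[0,0,0],[0,0,0],0],
])

```text
t: 10.35
eef_pos: [0.5025, -0.2562, 0.3958]
ee_rot: [-3.14, 0.002, -2.974]
force: [0.7, 0.3, -0.3]
width: 0.0876
```

Run:
```python
from h import *
p,d=grab_frame('side'); save(0,'c4',p,(150,180,350,380),3); s=get_state();print(s['width'],s['t'],s['eef_pos'])
```

```text
0.08769594706034421 10.4 [ 0.50277063 -0.25480718  0.39560543]
```

View pics/c4.png

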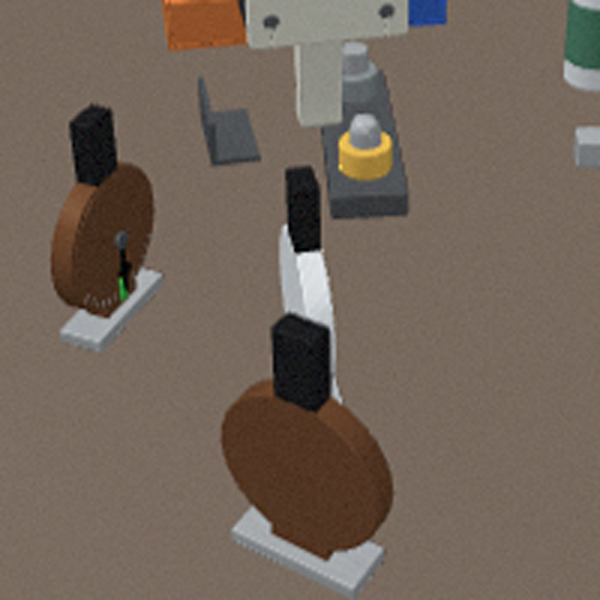

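Run:
```python
from h import *
t=np.load('top0.npz');X=cloud('top',t['d'],(385,205,435,250)).reshape(-1,3)
for lo,hi in [(.14,.18),(.1,.14)]:
    Y=X[(X[:,2]>lo)&(X[:,2]<hi)];print(Y.min(0),Y.max(0))
```

```text
[ 0.48463836 -0.4116091   0.14215323] [ 0.51174198 -0.38706798  0.16225684]
[ 0.46772837 -0.4219631   0.10005873] [ 0.53272448 -0.37509753  0.13994362]
```

Clear by more than 40 mm, so I descend.

Request:
arm_command([
  [[0,0,0],[-2,-11,0],0],
  [[0,0,0],[0,0,-30],0],
  [[0,0,0],[0,0,-30],0],
  [[0,0,0],[0,0,-25],0],
  [[0,0,0],[0,0,-11],0],
  [[0,0,0],[0,0,0],0],
], squeeze=30)

```text
t: 11.0
eef_pos: [0.5015, -0.2636, 0.297]
ee_rot: [3.141, -0.002, -2.97]
force: [0.5, 1.2, 0.5]
width: 0.0877
```

Request:
arm_command([
  [[0,0,0],[0,0,0],0.75],
  [[0,0,0],[0,0,0],0.75],
  [[0,0,0],[0,0,0],0.8],
  [[0,0,0],[0,0,0],0.8],
  [[0,0,0],[0,0,0],0.8],
  [[0,0,0],[0,0,0],0.9],
  [[0,0,0],[0,0,0],0.9],
  [[0,0,0],[0,0,0],0.9],
], squeeze=40)

```text
t: 11.8
eef_pos: [0.5016, -0.2641, 0.2976]
ee_rot: [-3.142, -0.0, -2.971]
force: [-1.4, -1.2, 0.9]
width: 0.0299
```

Request:
arm_command([
  [[0,0,0],[0,0,0],0.9],
  [[0,0,0],[0,0,0],0.9],
  [[0,0,0],[0,0,8],0.9],
  [[0,0,0],[0,0,20],0.9],
  [[0,0,0],[0,0,40],0.9],
  [[0,0,0],[0,0,40],0.9],
])

```text
t: 12.4
eef_pos: [0.5011, -0.2639, 0.4064]
ee_rot: [3.141, -0.002, -2.971]
force: [0.9, -0.5, -3.7]
width: 0.0256
```

Run:
```python
from h import *
p,d=grab_frame('side'); save(0,'c5',p,(150,180,350,380),3); s=get_state();print(s['width'],s['t'],s['eef_pos'],s['force'])
```

```text
0.025637736860625423 12.45 [ 0.50254375 -0.26475126  0.41462643] [ 0.76294061 -2.56014051  5.44657766]
```

View pics/c5.png

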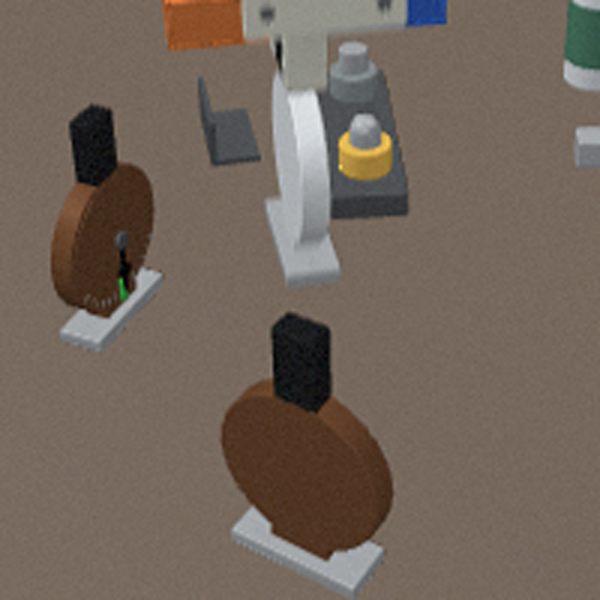

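The left face is blank, so the dial faces world +x. I'll turn the gauge about -80° to face the camera while carrying it over the stud.

Request:
arm_command([
  [[0,0,-0.1],[3,10,3],0.9],
  [[0,0,-0.1],[3,15,3],0.9],
  [[0,0,-0.1],[3,15,3],0.9],
  [[0,0,-0.1],[3,15,3],0.9],
  [[0,0,-0.1],[3,15,3],0.9],
  [[0,0,-0.1],[3,15,3],0.9],
  [[0,0,-0.1],[3,15,3],0.9],
  [[0,0,-0.1],[3,15,3],0.9],
])

```text
t: 13.25
eef_pos: [0.5254, -0.1484, 0.4297]
ee_rot: [-3.142, -0.001, 2.508]
force: [0.8, 0.1, -3.4]
width: 0.0256
```

Request:
arm_command([
  [[0,0,-0.1],[4,18,0],0.9],
  [[0,0,-0.1],[4,18,0],0.9],
  [[0,0,-0.1],[4,18,0],0.9],
  [[0,0,-0.1],[4,18,0],0.9],
  [[0,0,-0.1],[3,18,0],0.9],
  [[0,0,-0.1],[3,12,0],0.9],
  [[0,0,0],[0,0,0],0.9],
  [[0,0,0],[0,0,0],0.9],
])

```text
t: 14.05
eef_pos: [0.5498, -0.057, 0.4293]
ee_rot: [3.141, -0.012, 1.923]
force: [-0.2, -0.2, -3.9]
width: 0.0257
```

Request:
arm_command([
  [[0,0,0],[0,0,0],0.9],
  [[0,0,0],[0,0,0],0.9],
  [[0,0,0],[0,0,0],0.9],
  [[0,0,0],[0,0,0],0.9],
  [[0,0,0],[0,0,0],0.9],
  [[0,0,0],[0,0,0],0.9],
  [[0,0,0],[0,0,0],0.9],
  [[0,0,0],[0,0,0],0.9],
])

```text
t: 14.85
eef_pos: [0.55, -0.0569, 0.4295]
ee_rot: [3.14, -0.012, 1.924]
force: [0.3, -0.1, -2.5]
width: 0.0256
```

Run:
```python
from h import *
p,d=grab_frame('side'); save(0,'c6',p,(210,110,340,260),4.5); np.savez('s6.npz',p=p,d=d); s=get_state();print(s['width'],s['t'],s['eef_pos'],s['ee_rot'],s['force'],s['q'])
```

```text
0.025682237005945092 14.9 [ 0.55003452 -0.05687936  0.42947735] [ 3.14021672 -0.01242022  1.92417016] [-0.3355772  -0.07715409 -4.13372078] [ 0.24632649  0.14381542 -0.21405474 -0.01334148 -1.21291428 -3.02988047]
```

View pics/c6.png

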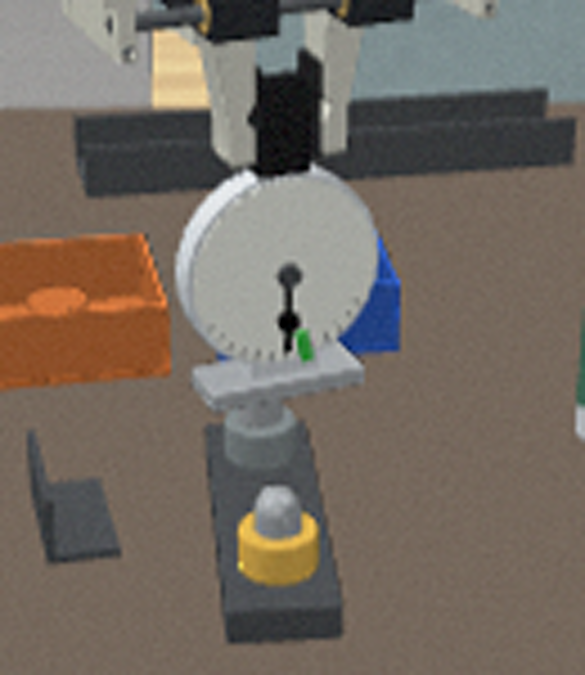

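The dial now faces the camera: pivot at (289,275), pointer hanging plumb, green mark to the right at (305,347), so positive, around +13°. Joint 6 is at its limit, so I'll turn back 0.3 rad and measure again.

Request:
arm_command([
  [[0,0,0.1],[0,0,0],0.9],
  [[0,0,0.1],[0,0,0],0.9],
  [[0,0,0.1],[0,0,0],0.9],
  [[0,0,0],[0,0,0],0.9],
  [[0,0,0],[0,0,0],0.9],
])

```text
t: 15.4
eef_pos: [0.55, -0.0569, 0.4295]
ee_rot: [3.14, -0.012, 2.221]
force: [-0.4, -0.1, -3.3]
width: 0.0258
```

```bash
cat >> h.py <<'E'
def gpose():
    s=get_state(); Rt=R.from_euler('xyz',s['ee_rot']).as_matrix()
    # gauge z = -tool z ; gauge y = -/+ tool y
    gz=-Rt[:,2]; gy=Rt[:,1]; 
    if gy[0]<0: gy=-gy
    gx=np.cross(gy,gz)
    return s,np.c_[gx,gy,gz],s['eef_pos']+.159*Rt[:,2]
E
python3 - <<'E'
from h import *
p,d=grab_frame('side'); save(0,'c7',p,(240,135,300,205),8); np.savez('s7.npz',p=p,d=d); s,G,gp=gpose();print(s['t'],s['eef_pos'],s['ee_rot'],s['force'],s['q']);print(G.round(3),gp)
E
```

```text
15.45 [ 0.55004292 -0.05686984  0.42949956] [ 3.14015895 -0.01242365  2.22148507] [-0.54555604  0.05398111 -3.36163875] [ 0.24653912  0.1449039  -0.2129304  -0.01278008 -1.21655598 -2.73299721]
[[ 0.606  0.796  0.006]
 [-0.796  0.606 -0.011]
 [-0.012  0.001  1.   ]] [ 0.54902779 -0.05516007  0.27051199]
```

View pics/c7.png

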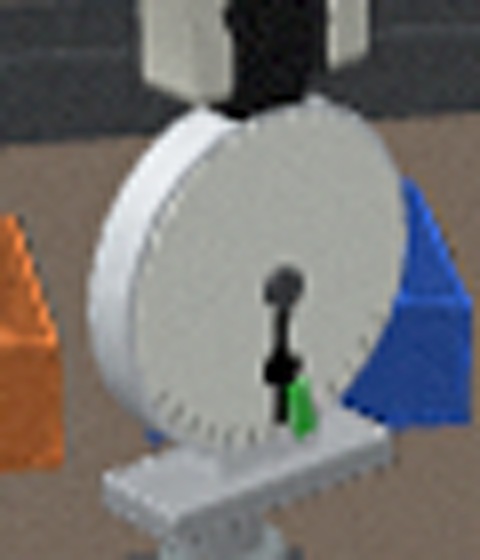

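Run:
```python
from h import *
t=np.load('s7.npz');p=t['p'].astype(int)
s,G,gp=gpose(); foot=gp-.1386*G[:,2]
def pt(r,a,x=.010): return foot+G@np.array([x,r*np.sin(a),.064-r*np.cos(a)])
def crop(X): return ((w2px('side',X)-[240,135])*8+3.5).round(1)
print('foot',foot,'pivot',crop(pt(0,0)))
for a in [-3,0,5,8,10,12,14,16,18]: print(a,[crop(pt(r,np.radians(a))) for r in (.032,.04,.045)])
sub=p[135:205,240:300]
g=(sub[...,1]>sub[...,0]+40)&(sub[...,1]>sub[...,2]+40)
v,u=np.nonzero(g);w=(sub[...,1]-(sub[...,0]+sub[...,2])/2)[g];print('green',len(u),(np.average(u,weights=w)*8+3.5),(np.average(v,weights=w)*8+3.5), u.min()*8,u.max()*8+8,v.min()*8,v.max()*8+8)
```

```text
foot [ 0.5481429  -0.05366967  0.13192283] pivot [275.  288.8]
-3 [array([269.1, 398.8]), array([267.6, 425.8]), array([266.7, 442.5])]
0 [array([273.8, 397.3]), array([273.5, 423.8]), array([273.3, 440.3])]
5 [array([281.7, 394. ]), array([283.3, 419.7]), array([284.3, 435.6])]
8 [array([286.4, 391.6]), array([289.2, 416.7]), array([290.9, 432.3])]
10 [array([289.5, 389.9]), array([293. , 414.6]), array([295.2, 429.8])]
12 [array([292.6, 388.1]), array([296.8, 412.3]), array([299.5, 427.3])]
14 [array([295.6, 386.1]), array([300.7, 409.8]), array([303.8, 424.5])]
16 [array([298.7, 384.1]), array([304.4, 407.3]), array([308. , 421.6])]
18 [array([301.7, 381.9]), array([308.1, 404.5]), array([312.2, 418.6])]
green 19 299.7354551676934 406.50068446269677 288 312 376 440
```

Request:
arm_command([
  [[-0.0315,0.0365,0],[11,12,0],0.9],
  [[-0.0315,0.0365,0],[11,12,0],0.9],
  [[-0.0315,0.0365,0],[11,12,0],0.9],
  [[-0.0315,0.0365,0],[11,12,0],0.9],
  [[0,0,0],[0,0,-10],0.9],
  [[0,0,0],[0,0,-15],0.9],
  [[0,0,0],[0,0,-12],0.9],
])

```text
t: 16.15
eef_pos: [0.5938, -0.0089, 0.3912]
ee_rot: [-2.951, -0.001, 2.221]
force: [-0.1, -0.4, -4.6]
width: 0.0261
```

Request:
arm_command([
  [[0,0,0],[0,0,0],0.9],
  [[0,0,0],[0,0,0],0.9],
  [[0,0,0],[0,0,0],0.9],
  [[0,0,0],[0,0,0],0.9],
  [[0,0,0],[0,0,0],0.9],
  [[0,0,0],[0,0,0],0.9],
  [[0,0,0],[0,0,0],0.9],
  [[0,0,0],[0,0,0],0.9],
])

```text
t: 16.95
eef_pos: [0.594, -0.0089, 0.3926]
ee_rot: [-2.951, -0.001, 2.223]
force: [-0.4, -0.2, -2.5]
width: 0.0259
```

```bash
cat > look.py <<'E'
from h import *
import sys
n=sys.argv[1]
p,d=grab_frame('side'); save(0,n,p,(240,150,310,240),6.5); np.savez(n+'.npz',p=p,d=d); s,G,gp=gpose();print(s['t'],s['eef_pos'],s['ee_rot'],s['force'],s['moment'],s['q'],s['width']);print(G.round(4))
foot=gp-.1386*G[:,2];print('foot',foot)
def crop(X): return ((w2px('side',X)-[240,150])*6.5+2.75).round(1)
def pt(r,a,x=.010): return foot+G@np.array([x,r*np.sin(a),.064-r*np.cos(a)])
print('pivot',crop(pt(0,0)),'foot front mid bottom',crop(foot+G@np.array([.016,0,0])),'footends',crop(foot+G@np.array([.016,-.04,0])),crop(foot+G@np.array([.016,.04,0])),'studtop',crop(np.array([.548,-.0445,.068])))
lean=np.arcsin(G[2,1]);print('in-plane lean to +y deg',-np.degrees(np.arcsin(G[2,1])), 'out',np.degrees(np.arcsin(G[2,0])))
E
python3 look.py c8
```

```text
17.0 [ 0.59401671 -0.00888573  0.3925619 ] [-2.95059198e+00 -9.20863379e-04  2.22290214e+00] [-0.44409227  0.13711801 -3.57346353] [ 0.50694942 -0.73387176 -0.01569316] [ 0.33403471  0.28650637 -0.15359971  0.06054703 -1.31305614 -2.84422548] 0.025759680978057496
[[ 6.069e-01  7.802e-01  1.514e-01]
 [-7.948e-01  5.960e-01  1.145e-01]
 [-9.000e-04 -1.898e-01  9.818e-01]]
foot [ 0.54894932 -0.04295762  0.10037395]
pivot [249.9 202.6] foot front mid bottom [233.2 383.1] footends [144.5 399.7] [317.1 367.4] studtop [200.9 448.7]
in-plane lean to +y deg 10.943528008589967 out -0.05276158509751028
```

View pics/c8.png

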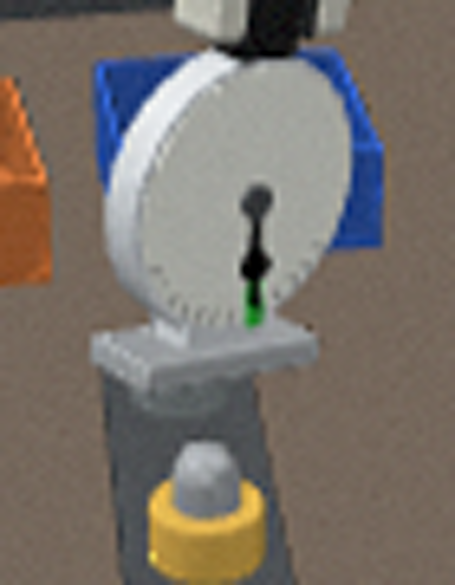

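The pointer covers the green mark at an 11° lean. The image offsets of foot and stud from prediction agree, about +6 px each, so the alignment is right. A closer look at the tip:

Run:
```python
from h import *
t=np.load('c8.npz');save(0,'c8z',t['p'],(264,175,292,203),20)
```

```text
(no output)
```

View pics/c8z.png

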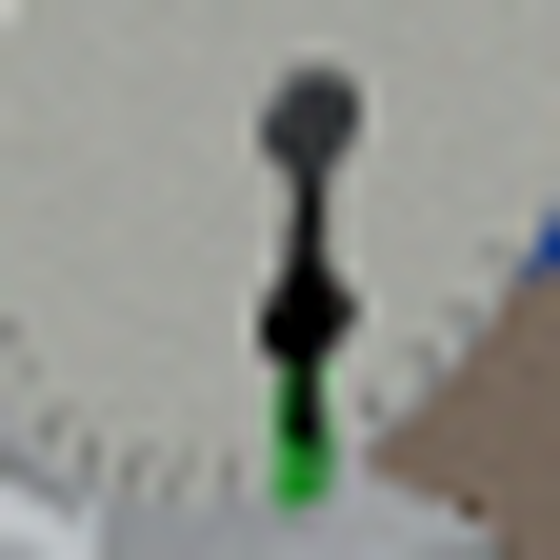

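The pointer tip is centred on the mark. Lowering now.

Request:
arm_command([
  [[0,0,0],[0,0,-10],0.9],
  [[0,0,0],[0,0,-10],0.9],
  [[0,0,0],[0,0,-7],0.9],
  [[0,0,0],[0,0,0],0.9],
  [[0,0,0],[0,0,-1],0.9],
  [[0,0,0],[0,0,0],0.9],
])

```text
t: 17.6
eef_pos: [0.5942, -0.0089, 0.3646]
ee_rot: [-2.951, -0.001, 2.223]
force: [1.0, -0.4, -3.7]
width: 0.0255
```

Request:
arm_command([
  [[0,0,0],[0,0,-1],0.9],
  [[0,0,0],[0,0,0],0.9],
  [[0,0,0],[0,0,0],0.9],
])

```text
t: 17.9
eef_pos: [0.594, -0.0089, 0.3637]
ee_rot: [-2.951, -0.001, 2.223]
force: [-0.4, -0.7, -3.9]
width: 0.0257
```

Request:
arm_command([
  [[0,0,0],[0,0,-1],0.9],
  [[0,0,0],[0,0,0],0.9],
  [[0,0,0],[0,0,0],0.9],
])

```text
t: 18.2
eef_pos: [0.594, -0.0089, 0.3625]
ee_rot: [-2.951, -0.001, 2.223]
force: [0.2, 1.0, -3.6]
width: 0.0256
```

```bash
python3 look.py c9
```

```text
18.25 [ 0.59401933 -0.00889309  0.36252303] [-2.95053577e+00 -9.48267606e-04  2.22285623e+00] [ 0.04836158  0.0473439  -2.38527684] [ 0.42667299 -0.77380718 -0.05616662] [ 0.33399359  0.30832787 -0.19487078  0.06168328 -1.25014313 -2.84824173] 0.02587065061460081
[[ 6.068e-01  7.803e-01  1.515e-01]
 [-7.948e-01  5.959e-01  1.145e-01]
 [-9.000e-04 -1.899e-01  9.818e-01]]
foot [ 0.54893247 -0.04296651  0.07033826]
pivot [249.2 282. ] foot front mid bottom [232.7 458.3] footends [145.3 476.7] [315.5 440.8] studtop [200.9 448.7]
in-plane lean to +y deg 10.946747828162687 out -0.05433173167368791
```

View pics/c9.png

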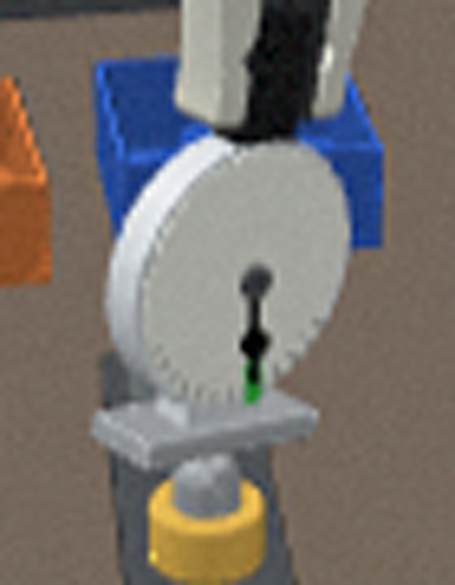

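The foot sits centred just above the dome. Continuing in small steps.

Request:
arm_command([
  [[0,0,0],[0,0,-1],0.9],
  [[0,0,0],[0,0,0],0.9],
  [[0,0,0],[0,0,0],0.9],
])

```text
t: 18.55
eef_pos: [0.594, -0.0089, 0.3615]
ee_rot: [-2.95, -0.001, 2.223]
force: [0.9, 0.1, -3.8]
width: 0.026
```

Request:
arm_command([
  [[0,0,0],[0,0,-0.5],0.9],
  [[0,0,0],[0,0,0],0.9],
  [[0,0,0],[0,0,0],0.9],
])

```text
t: 18.85
eef_pos: [0.594, -0.0089, 0.361]
ee_rot: [-2.95, -0.001, 2.223]
force: [-0.5, 0.2, -3.9]
width: 0.0259
```

Request:
arm_command([
  [[0,0,0],[0,0,-0.5],0.9],
  [[0,0,0],[0,0,0],0.9],
  [[0,0,0],[0,0,0],0.9],
])

```text
t: 19.15
eef_pos: [0.594, -0.0089, 0.3605]
ee_rot: [-2.951, -0.001, 2.223]
force: [-0.5, -0.4, -3.0]
width: 0.0258
```

Request:
arm_command([
  [[0,0,0],[0,0,-0.5],0.9],
  [[0,0,0],[0,0,0],0.9],
  [[0,0,0],[0,0,0],0.9],
])

```text
t: 19.45
eef_pos: [0.594, -0.0089, 0.3601]
ee_rot: [-2.951, -0.001, 2.223]
force: [0.3, 0.4, -3.0]
width: 0.0254
```

Request:
arm_command([
  [[0,0,0],[0,0,-0.5],0.9],
  [[0,0,0],[0,0,0],0.9],
  [[0,0,0],[0,0,0],0.9],
])

```text
t: 19.75
eef_pos: [0.5941, -0.0089, 0.3598]
ee_rot: [-2.951, -0.001, 2.223]
force: [0.1, 0.4, -0.5]
width: 0.0259
```

Request:
arm_command([
  [[0,0,0],[0,0,-0.5],0.9],
  [[0,0,0],[0,0,0],0.9],
  [[0,0,0],[0,0,0],0.9],
])

```text
t: 20.05
eef_pos: [0.5941, -0.0089, 0.3597]
ee_rot: [-2.951, -0.0, 2.223]
force: [-1.6, 1.0, 4.9]
width: 0.0259
```

Contact is at foot z ≈ 0.068 as expected, with about 8 N of press. I'll let the pointer settle and check.

Request:
arm_command([
  [[0,0,0],[0,0,0],0.9],
  [[0,0,0],[0,0,0],0.9],
  [[0,0,0],[0,0,0],0.9],
  [[0,0,0],[0,0,0],0.9],
  [[0,0,0],[0,0,0],0.9],
  [[0,0,0],[0,0,0],0.9],
  [[0,0,0],[0,0,0],0.9],
  [[0,0,0],[0,0,0],0.9],
])

```text
t: 20.85
eef_pos: [0.5941, -0.0089, 0.3597]
ee_rot: [-2.951, -0.0, 2.223]
force: [-1.1, 0.9, 5.2]
width: 0.026
```

```bash
python3 look.py c10
python3 - <<'E'
from h import *
t=np.load('c10.npz');save(0,'c10z',t['p'],(262,185,294,217),18)
p,d=grab_frame('top');save(0,'t10',p,(130,100,430,300),2.6)
for i in range(4):
    p,d=grab_frame('side'); s=get_state();print(s['t'],s['force'],s['moment'])
E
```

```text
20.9 [ 0.59412564 -0.00889333  0.35967481] [-2.95100421e+00 -3.74938056e-04  2.22310452e+00] [-0.76296315  0.87894951  5.35457457] [ 0.36000369  0.42880969 -0.08992619] [ 0.33406933  0.3104714  -0.19889457  0.06227039 -1.2433672  -2.84873011] 0.025566891249617127
[[ 6.070e-01  7.803e-01  1.508e-01]
 [-7.947e-01  5.961e-01  1.147e-01]
 [-4.000e-04 -1.894e-01  9.819e-01]]
foot [ 0.5492577  -0.04302797  0.06746349]
pivot [249.9 289.5] foot front mid bottom [233.6 465.4] footends [146.4 484. ] [316.2 447.7] studtop [200.9 448.7]
in-plane lean to +y deg 10.919912654836256 out -0.021482368173916425
21.0 [-0.57484494  1.38149894  5.80069135] [ 0.33940899  0.42048211 -0.12632238]
21.05 [-0.68234536  0.5655974   5.20782171] [ 0.35824476  0.43620581 -0.12303014]
21.1 [-1.33262429  1.51263739  5.49219887] [ 0.2964666   0.40066964 -0.10888173]
21.15 [-1.73937909  0.42416693  6.38909051] [ 0.28214295  0.43003394 -0.1623728 ]
```

View pics/c10.png

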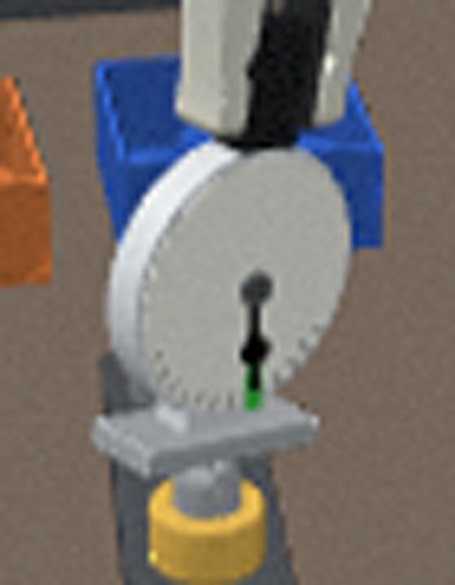

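View pics/c10z.png

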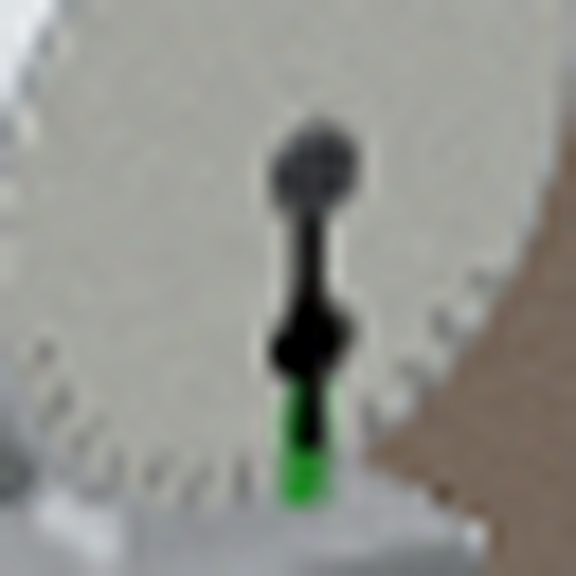

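View pics/t10.png

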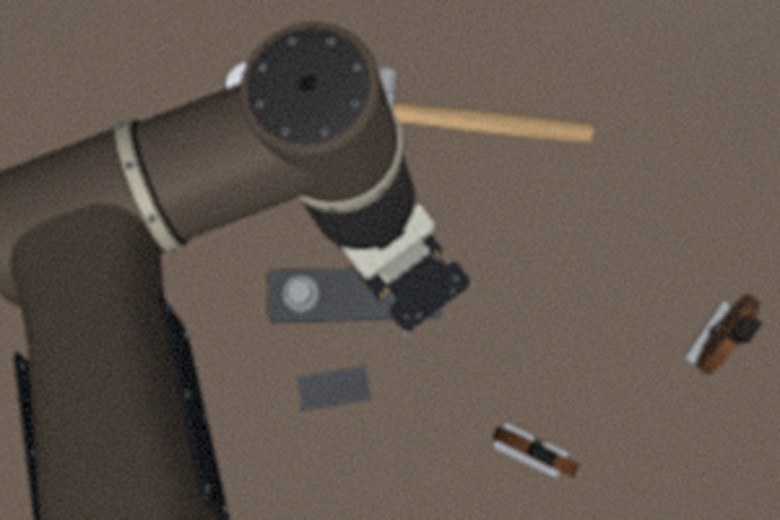

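The pointer still looks centred on the mark, but it stands in front of the dial and the view is oblique. I'll check parallax by fitting the gauge outline and inverting the green mark on the dial plane.

```bash
cat > fit.py <<'E'
from h import *
from scipy.optimize import minimize
poses={'s6':([0.55003452,-0.05687936,0.42947735],[3.14021672,-0.01242022,1.92417016]),
's7':([0.55004292,-0.05686984,0.42949956],[3.14015895,-0.01242365,2.22148507]),
'c8':([0.59401671,-0.00888573,0.3925619],[-2.95059198,-9.2e-4,2.22290214]),
'c9':([0.59401933,-0.00889309,0.36252303],[-2.95053577,-9.48e-4,2.22285623]),
'c10':([0.59412564,-0.00889333,0.35967481],[-2.95100421,-3.7e-4,2.22310452])}
a=np.linspace(0,2*np.pi,120)
for n,(e,r) in poses.items():
    p=np.load(n+'.npz')['p']; Rt=R.from_euler('xyz',r).as_matrix()
    gz=-Rt[:,2];gy=Rt[:,1]; gy=gy if gy[0]>0 else -gy; G=np.c_[np.cross(gy,gz),gy,gz]
    foot=np.array(e)+.159*Rt[:,2]-.1386*gz
    W=lambda L: w2px('side',foot+np.asarray(L)@G.T)
    cyl=np.r_[np.c_[a*0+.008,.05*np.cos(a),.064+.05*np.sin(a)],np.c_[a*0-.008,.05*np.cos(a),.064+.05*np.sin(a)]]
    box=np.array([[x,y,z] for x in(-.016,.016) for y in (-.04,.04) for z in (0,.01)])
    S=8;x0,y0,w,h=235,130,75,110
    def rend():
        m=np.zeros((h*S,w*S),np.uint8)
        for L in (cyl,box):
            hull=cv2.convexHull(((W(L)-[x0-.5,y0-.5])*S).astype(np.float32)); cv2.fillConvexPoly(m,hull.round().astype(np.int32),255)
        return m.astype(np.float32)/255
    M=rend()
    sub=p[y0:y0+h,x0:x0+w].astype(np.float32)
    # object likelihood: bright & grey
    mx=sub.max(2);mn=sub.min(2); obj=((mn>125)&(mx-mn<35)).astype(np.float32)
    best=None
    for dx in np.arange(-3,3.01,.125):
        for dy in np.arange(-3,3.01,.125):
            T=np.float32([[1,0,dx*S],[0,1,dy*S]])
            m=cv2.resize(cv2.warpAffine(M,T,(w*S,h*S)),(w,h),interpolation=cv2.INTER_AREA)
            # ignore the region of pointer/tab: score = sum (2obj-1)*m
            sc=((2*obj-1)*m).sum()
            if best is None or sc>best[0]: best=(sc,dx,dy)
    sc,dx,dy=best
    P=p.astype(int); g=(P[...,1]-np.maximum(P[...,0],P[...,2])); g[:,:240]=0;g[:,300:]=0;g[:140]=0;g[215:]=0
    gm=np.where(g>15,g,0); v,u=np.nonzero(gm); wt=gm[v,u]
    gu,gv=np.average(u,weights=wt)-dx,np.average(v,weights=wt)-dy
    # pointer dark pixels tip col at lower part
    K,ee,Mc=cam('side'); ray=Mc@np.array([(gu-K[0,2])/K[0,0],(gv-K[1,2])/K[1,1],1.])
    o=G.T@(ee-foot); rr=G.T@ray
    res=[]
    for xp in (.008,.009,.010):
        t=(xp-o[0])/rr[0];q=o+t*rr; res.append((np.degrees(np.arctan2(q[1],.064-q[2])).round(1),(1000*np.hypot(q[1],.064-q[2])).round(1)))
    print(n,'shift',dx,dy,'sc',sc,'lean',-np.degrees(np.arcsin(G[2,1])).round(2),'green n',len(u),'mark ang@x8,9,10',res)
    # predicted hub
    print('  predicted pivot px at x=8,12:',(W([[.008,0,.064],[.012,0,.064]])+[dx,dy]).round(2).tolist())
E
python3 fit.py
```

```text
s6 shift 0.0 -1.0 sc 1344.4844 lean -0.08 green n 25 mark ang@x8,9,10 [(np.float64(14.3), np.float64(42.9)), (np.float64(13.9), np.float64(42.2)), (np.float64(13.5), np.float64(41.6))]
  predicted pivot px at x=8,12: [[272.74, 169.54], [273.48, 170.26]]
s7 shift -0.125 -1.375 sc 1158.875 lean -0.08 green n 25 mark ang@x8,9,10 [(np.float64(15.2), np.float64(44.1)), (np.float64(14.3), np.float64(43.2)), (np.float64(13.4), np.float64(42.4))]
  predicted pivot px at x=8,12: [[273.2, 168.98], [274.42, 169.59]]
c8 shift 0.0 -1.125 sc 1078.9219 lean 10.94 green n 24 mark ang@x8,9,10 [(np.float64(15.5), np.float64(44.9)), (np.float64(14.4), np.float64(44.2)), (np.float64(13.3), np.float64(43.5))]
  predicted pivot px at x=8,12: [[277.43, 179.33], [278.62, 179.93]]
c9 shift 0.0 -0.625 sc 1037.5781 lean 10.95 green n 22 mark ang@x8,9,10 [(np.float64(15.3), np.float64(44.1)), (np.float64(14.2), np.float64(43.3)), (np.float64(13.1), np.float64(42.5))]
  predicted pivot px at x=8,12: [[277.33, 192.03], [278.5, 192.65]]
c10 shift 0.0 -0.5 sc 1038.2344 lean 10.92 green n 23 mark ang@x8,9,10 [(np.float64(15.1), np.float64(43.5)), (np.float64(14.0), np.float64(42.7)), (np.float64(12.9), np.float64(41.9))]
  predicted pivot px at x=8,12: [[277.44, 193.31], [278.62, 193.93]]
```

Inverting the mark on the dial plane gives about 13–14.5° in all five views. So the tip's apparent centring at 10.9° is partly parallax. To remove the doubt I'll lift off, turn the gauge almost a full turn the other way so joint 6 has room to face the dial squarely at the camera, and set the lean there.

Request:
arm_command([
  [[0,0,0],[0,0,5],0.9],
  [[0,0,0],[0,0,20],0.9],
  [[0,0,0],[0,0,30],0.9],
  [[0,0,0.1],[0,0,10],0.9],
  [[0,0,0.14],[0,0,0],0.9],
  [[0,0,0.14],[0,0,0],0.9],
  [[0,0,0.14],[0,0,0],0.9],
  [[0,0,0.14],[0,0,0],0.9],
])

```text
t: 21.95
eef_pos: [0.5939, -0.0088, 0.4232]
ee_rot: [-2.95, -0.002, 2.888]
force: [-0.4, 0.2, -3.0]
width: 0.0259
```

Run:
```python
from h import *
s=get_state();print(s['t'],s['q'],s['qd'],s['width'],s['eef_pos'],s['ee_rot'])
```

```text
21.95 [ 0.3646149   0.23400368 -0.19444371  0.16205011 -1.25966863 -2.24720852] [ 0.04782923 -0.08323101 -0.18536681  0.18475014  0.28831297  1.24879545] 0.025915790209533184 [ 0.59386261 -0.00881126  0.4232471 ] [-2.95042680e+00 -2.25328000e-03  2.88835975e+00]
```

Request:
arm_command([
  [[0,0,0.14],[0,0,0],0.9],
  [[0,0,0.14],[0,0,0],0.9],
  [[0,0,0.14],[0,0,0],0.9],
  [[0,0,0.14],[0,0,0],0.9],
  [[0,0,0.14],[0,0,0],0.9],
  [[0,0,0.14],[0,0,0],0.9],
  [[0,0,0.14],[0,0,0],0.9],
  [[0,0,0.14],[0,0,0],0.9],
])

```text
t: 22.75
eef_pos: [0.5936, -0.0089, 0.4231]
ee_rot: [-2.952, -0.002, -2.275]
force: [-0.1, 0.1, -3.3]
width: 0.0257
```

Request:
arm_command([
  [[0,0,0.14],[0,0,0],0.9],
  [[0,0,0.14],[0,0,0],0.9],
  [[0,0,0.14],[0,0,0],0.9],
  [[0,0,0.14],[0,0,0],0.9],
  [[0,0,0.14],[0,0,0],0.9],
  [[0,0,0.14],[0,0,0],0.9],
  [[0,0,0.14],[0,0,0],0.9],
  [[0,0,0.14],[0,0,0],0.9],
])

```text
t: 23.55
eef_pos: [0.5936, -0.0089, 0.4232]
ee_rot: [-2.952, -0.0, -1.155]
force: [-0.5, -0.1, -3.2]
width: 0.0258
```

Request:
arm_command([
  [[0,0,0.14],[0,0,0],0.9],
  [[0,0,0.14],[0,0,0],0.9],
  [[0,0,0.14],[0,0,0],0.9],
  [[0,0,0.14],[0,0,0],0.9],
  [[0,0,0.14],[0,0,0],0.9],
  [[0,0,0.14],[0,0,0],0.9],
  [[0,0,0.14],[0,0,0],0.9],
  [[0,0,0.14],[0,0,0],0.9],
])

```text
t: 24.35
eef_pos: [0.5938, -0.009, 0.4233]
ee_rot: [-2.95, 0.001, -0.035]
force: [-0.2, -0.4, -3.3]
width: 0.0258
```

Run:
```python
from h import *
s=get_state();print(s['t'],s['q'],s['width'],s['eef_pos'],s['ee_rot'])
```

```text
24.35 [ 0.24299025  0.21729861 -0.06935752 -0.19481539 -1.23764983  1.3525311 ] 0.025766247368084742 [ 0.59379395 -0.00898784  0.42326003] [-2.95037037e+00  6.29641462e-04 -3.48134725e-02]
```

Request:
arm_command([
  [[0,0,0.14],[3,-6,0],0.9],
  [[0,0,0.14],[3,-6,0],0.9],
  [[0,0,0.14],[3,-6,0],0.9],
  [[0,0,0.14],[3,-6,0],0.9],
  [[0,0,0.14],[3,-6,0],0.9],
  [[0,0,0.14],[3,-6,0],0.9],
  [[0,0,0.14],[3,-6,0],0.9],
  [[0,0,0.14],[3,-6,0],0.9],
])

```text
t: 25.15
eef_pos: [0.6181, -0.0571, 0.4232]
ee_rot: [-2.949, -0.001, 1.085]
force: [0.3, 0.3, -1.8]
width: 0.0258
```

Request:
arm_command([
  [[0,0,0.14],[0,-2,0],0.9],
  [[0,0,0.14],[0,0,0],0.9],
  [[0.009,0.044,0],[0,0,-10],0.9],
  [[0,0,0],[0,0,-15],0.9],
  [[0,0,0],[0,0,0],0.9],
  [[0,0,0],[0,0,0],0.9],
  [[0,0,0],[0,0,0],0.9],
  [[0,0,0],[0,0,0],0.9],
])

```text
t: 25.95
eef_pos: [0.6181, -0.0589, 0.3998]
ee_rot: [-2.907, -0.001, 1.36]
force: [0.7, -0.2, -3.3]
width: 0.0258
```

Request:
arm_command([
  [[0,0,0],[0,0,0],0.9],
  [[0,0,0],[0,0,0],0.9],
  [[0,0,0],[0,0,0],0.9],
  [[0,0,0],[0,0,0],0.9],
  [[0,0,0],[0,0,0],0.9],
  [[0,0,0],[0,0,0],0.9],
  [[0,0,0],[0,0,0],0.9],
  [[0,0,0],[0,0,0],0.9],
])

```text
t: 26.75
eef_pos: [0.618, -0.0589, 0.399]
ee_rot: [-2.906, -0.0, 1.36]
force: [0.5, 0.2, -3.5]
width: 0.0258
```

```bash
python3 look.py c11
python3 - <<'E'
from h import *
t=np.load('c11.npz');save(0,'c11z',t['p'],(262,172,294,204),18)
E
```

```text
26.8 [ 0.6180396  -0.0588988   0.39899051] [-2.90558877e+00 -5.04919466e-04  1.35961327e+00] [ 0.13065248  0.17832139 -3.67841371] [-0.41366795 -1.10490312 -0.02376875] [ 0.18700044  0.35251977  0.01525735 -0.09189074 -1.45198997  2.76438063] 0.025571957173783074
[[-2.096e-01  9.507e-01  2.285e-01]
 [-9.778e-01 -2.037e-01 -4.950e-02]
 [-5.000e-04 -2.338e-01  9.723e-01]]
foot [ 0.55003156 -0.04416985  0.10963999]
pivot [246.2 196.5] foot front mid bottom [199. 366.] footends [ 86.6 333.2] [311.3 398.8] studtop [200.9 448.7]
in-plane lean to +y deg 13.522024772053607 out -0.02892975437674417
```

View pics/c11.png

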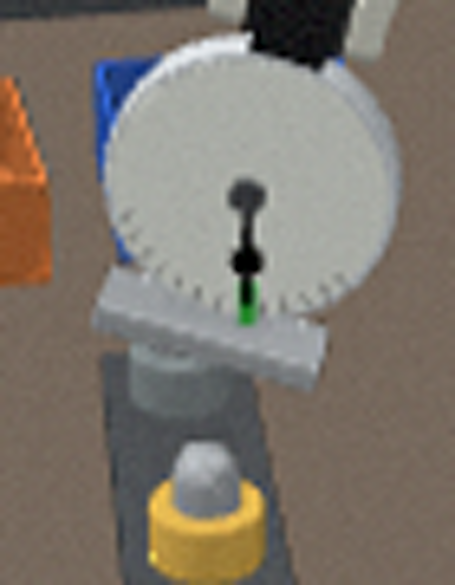

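View pics/c11z.png

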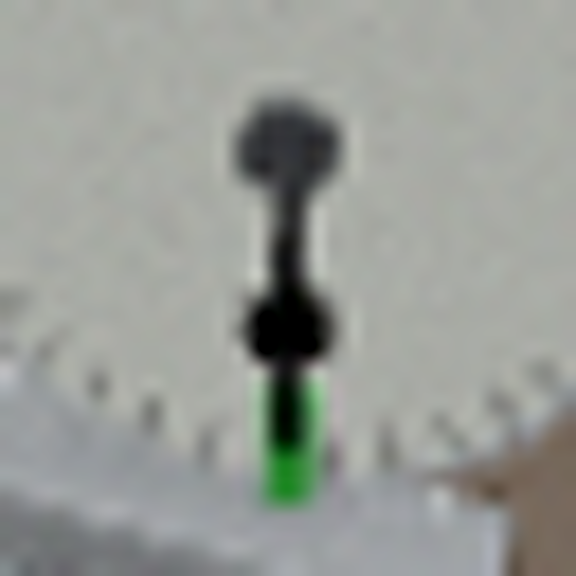

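The face-on view confirms it: the pointer tip at x≈287 sits in the green span 265–318, and most of the small offset is parallax. So 13.5° is right. One relative alignment check before lowering.

```bash
python3 - <<'E'
s=open('fit.py').read()
import re
a=s.index("poses={"); b=s.index("a=np.linspace")
s=s[:a]+"poses={'c11':([0.6180396,-0.0588988,0.39899051],[-2.90558877,-5.05e-4,1.35961327])}\n"+s[b:]
open('fit2.py','w').write(s)
E
python3 fit2.py
python3 - <<'E'
from h import *
for n in ['c11','c8']:
    p=np.load(n+'.npz')['p'].astype(int)
    y=(p[...,0]-p[...,2]>70)&(p[...,1]-p[...,2]>40); y[:,:250]=0;y[:,300:]=0;y[:215]=0
    v,u=np.nonzero(y);print('yellow',len(u),u.min(),u.max(),v.min(),v.max(),u.mean())
    rows=[(r,u[v==r].min(),u[v==r].max()) for r in range(225,238)];print(rows)
a=np.linspace(0,2*np.pi,200)
X=np.r_[np.c_[.548+.021*np.cos(a),-.0445+.021*np.sin(a),a*0+.045],np.c_[.548+.021*np.cos(a),-.0445+.021*np.sin(a),a*0+.022]]
q=w2px('side',X);print('pred collar',q.min(0),q.max(0))
E
```

```text
c11 shift 0.125 -0.875 sc 1383.6875 lean 13.52 green n 26 mark ang@x8,9,10 [(np.float64(13.7), np.float64(44.1)), (np.float64(13.9), np.float64(43.6)), (np.float64(14.1), np.float64(43.1))]
  predicted pivot px at x=8,12: [[277.71, 178.54], [277.44, 179.32]]
yellow 197 263 280 224 239 271.16243654822335
[(225, np.int64(264), np.int64(279)), (226, np.int64(263), np.int64(279)), (227, np.int64(263), np.int64(280)), (228, np.int64(263), np.int64(280)), (229, np.int64(263), np.int64(280)), (230, np.int64(263), np.int64(280)), (231, np.int64(263), np.int64(279)), (232, np.int64(263), np.int64(279)), (233, np.int64(263), np.int64(280)), (234, np.int64(263), np.int64(279)), (235, np.int64(263), np.int64(279)), (236, np.int64(263), np.int64(279)), (237, np.int64(264), np.int64(278))]
yellow 197 263 280 224 239 271.2335025380711
[(225, np.int64(264), np.int64(279)), (226, np.int64(263), np.int64(279)), (227, np.int64(263), np.int64(280)), (228, np.int64(263), np.int64(280)), (229, np.int64(263), np.int64(280)), (230, np.int64(263), np.int64(279)), (231, np.int64(263), np.int64(280)), (232, np.int64(263), np.int64(279)), (233, np.int64(263), np.int64(280)), (234, np.int64(263), np.int64(280)), (235, np.int64(263), np.int64(279)), (236, np.int64(263), np.int64(279)), (237, np.int64(264), np.int64(278))]
pred collar [261.44463279 222.55016692] [279.51840996 240.40977913]
```

The lean agrees (mark fit 13.7–14.1°). The side camera puts the stud about 1.7 mm further +x than assumed, so I shift +1.3 mm and lower.

Request:
arm_command([
  [[0,0,0],[1.3,0,-10],0.9],
  [[0,0,0],[0,0,-12],0.9],
  [[0,0,0],[0,0,-10],0.9],
  [[0,0,0],[0,0,-6],0.9],
  [[0,0,0],[0,0,-1],0.9],
  [[0,0,0],[0,0,0],0.9],
  [[0,0,0],[0,0,0],0.9],
])

```text
t: 27.5
eef_pos: [0.6195, -0.0589, 0.3605]
ee_rot: [-2.906, -0.001, 1.36]
force: [-0.3, 0.4, -3.1]
width: 0.0259
```

Request:
arm_command([
  [[0,0,0],[0,0,-1],0.9],
  [[0,0,0],[0,0,0],0.9],
  [[0,0,0],[0,0,-0.5],0.9],
  [[0,0,0],[0,0,0],0.9],
  [[0,0,0],[0,0,0],0.9],
])

```text
t: 28.0
eef_pos: [0.6193, -0.0589, 0.3585]
ee_rot: [-2.906, -0.001, 1.36]
force: [0.0, -0.5, -2.8]
width: 0.0257
```

Request:
arm_command([
  [[0,0,0],[0,0,-0.5],0.9],
  [[0,0,0],[0,0,0],0.9],
  [[0,0,0],[0,0,0],0.9],
])

```text
t: 28.3
eef_pos: [0.6193, -0.0589, 0.358]
ee_rot: [-2.906, -0.0, 1.36]
force: [0.3, 0.4, -2.9]
width: 0.0256
```

Request:
arm_command([
  [[0,0,0],[0,0,-0.5],0.9],
  [[0,0,0],[0,0,0],0.9],
  [[0,0,0],[0,0,0],0.9],
])

```text
t: 28.6
eef_pos: [0.6194, -0.0589, 0.3575]
ee_rot: [-2.906, -0.001, 1.36]
force: [0.1, 0.2, -3.5]
width: 0.0255
```

Request:
arm_command([
  [[0,0,0],[0,0,-0.5],0.9],
  [[0,0,0],[0,0,0],0.9],
  [[0,0,0],[0,0,0],0.9],
])

```text
t: 28.9
eef_pos: [0.6193, -0.0589, 0.3573]
ee_rot: [-2.906, -0.001, 1.36]
force: [-1.2, -0.0, -1.2]
width: 0.0254
```

Request:
arm_command([
  [[0,0,0],[0,0,-0.4],0.9],
  [[0,0,0],[0,0,0],0.9],
  [[0,0,0],[0,0,0],0.9],
])

```text
t: 29.2
eef_pos: [0.6194, -0.0589, 0.3571]
ee_rot: [-2.906, -0.001, 1.36]
force: [-0.3, 1.3, 3.5]
width: 0.0258
```

Request:
arm_command([
  [[0,0,0],[0,0,0],0.9],
  [[0,0,0],[0,0,0],0.9],
  [[0,0,0],[0,0,0],0.9],
  [[0,0,0],[0,0,0],0.9],
  [[0,0,0],[0,0,0],0.9],
  [[0,0,0],[0,0,0],0.9],
  [[0,0,0],[0,0,0],0.9],
  [[0,0,0],[0,0,0],0.9],
])

```text
t: 30.0
eef_pos: [0.6194, -0.0589, 0.357]
ee_rot: [-2.906, -0.0, 1.36]
force: [-0.4, 1.3, 5.7]
width: 0.0259
```

Request:
arm_command([
  [[0,0,0],[0,0,0],0.9],
  [[0,0,0],[0,0,0],0.9],
  [[0,0,0],[0,0,0],0.9],
  [[0,0,0],[0,0,0],0.9],
  [[0,0,0],[0,0,0],0.9],
])

```text
t: 30.5
eef_pos: [0.6194, -0.0589, 0.357]
ee_rot: [-2.906, -0.001, 1.36]
force: [-0.4, 0.1, 5.4]
width: 0.0259
```

```bash
python3 look.py c12
python3 - <<'E'
from h import *
t=np.load('c12.npz');z=cv2.resize(t['p'][185:217,262:294],(576,576),interpolation=cv2.INTER_CUBIC); save(0,'c12z',z)
save(0,'c12full',t['p'])
E
```

```text
30.55 [ 0.61938377 -0.0589112   0.35697189] [-2.90600931e+00 -4.93759675e-04  1.35976746e+00] [-0.20723349  0.70466783  5.28927316] [ 0.04251592  0.14357292 -0.04955595] [ 0.18662778  0.3828243  -0.0376242  -0.09285106 -1.36881556  2.77261593] 0.02582682143853339
[[-2.095e-01  9.508e-01  2.281e-01]
 [-9.778e-01 -2.036e-01 -4.940e-02]
 [-5.000e-04 -2.334e-01  9.724e-01]]
foot [ 0.55149178 -0.04422136  0.06759213]
pivot [249.6 308.9] foot front mid bottom [203.4 471.8] footends [ 93.3 439.8] [313.3 503.9] studtop [200.9 448.7]
in-plane lean to +y deg 13.497929788085445 out -0.02829034544478051
```

View pics/c12.png

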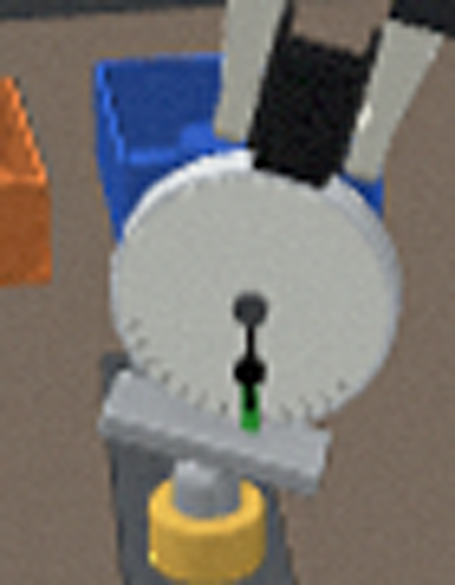

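View pics/c12z.png

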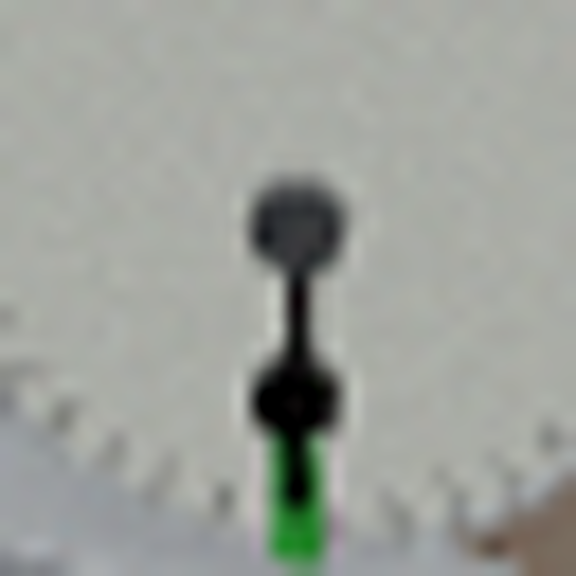

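View pics/c12full.png

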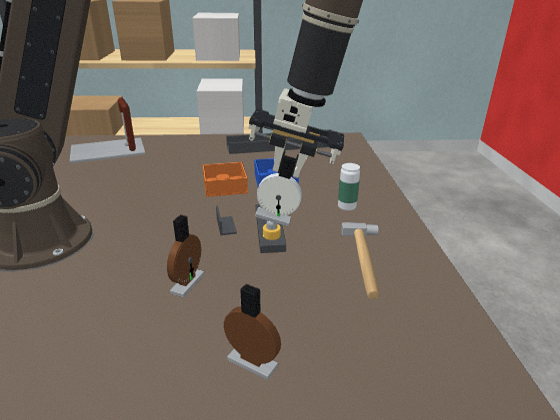

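The pointer tip (x≈296) is in the middle of the green mark (270–325). The foot is centred over the stub, with a steady press of about 9 N. Handing in.

```bash
python3 -c "
from station import *
print(job_done()); s=get_state(); print(s['t'],s['force'],s['width'])"
```

```text
the job is handed in; nothing more can be done
None
the job is handed in; nothing more can be done
```

The job is done and handed in at about 30.6 s. The arm is holding the angle gauge on the yellow-collared stud with its pointer on the green mark. The interface gave no verdict.

- **Caps:** The orange cap is in the orange bin and the blue cap in the blue bin. Both were seen lying inside.
- **Gauge:** I gripped it by the black tab and leaned it 13.5° to the mark's side. The middle of the foot is on the rough dome, 0.0676 m above the table by the arm's pose (0.068 m expected), pressed with about 9 N.
- **Pointer:** In the last enlarged picture the pointer tip is in the middle of the green mark.
- **Bystanders:** The spray can, hammer and offcut look untouched in the last pictures.

**Checks that disagreed:**
- **Lean angle:** My first touch-down at 10.9° looked centred only because of the oblique view. The mark fit gave 13–15° instead, so I lifted off, turned the dial to face the camera and set it again. The fit now reads 13.7–14.1°, which is 0.2–0.6° above the lean I set.
- **Stud position:** The two cameras differed by about 1.7 mm on where the stud is. I placed the foot between the two, so it may be a millimetre or two off centre.

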